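# Sort out the hardened equipment feet

## Task

These four rubber feet came off the old amplifier: working from left to right as the arrow on the sheet points, press each one where it stands straight down by about 6 mm (never more than 9 mm), hold it a moment and feel how hard it pushes back. At least one has gone hard with age: slide any hardened foot along the table, without lifting it, until the whole of it is inside the red scrap pan, still upright. Leave the sound feet standing in their circles and do not disturb the other things on the bench.

Things in the scene. Friction and masses are not known exactly. Their poses are not given: they have to be found in the camera images.
- foot_a_center (a point): middle (half-way up, 14 mm above the underside) of one of four outwardly identical equipment feet: an aluminium cup 44 mm across and 12 mm high with a black rubber pad 33 mm across (flat top 25 mm across) rising from it to 28 mm above the table; about 80 g, standing loose, pad up, on one of the sheet's circles (which one changes from run to run). z is the foot's upright axis
- foot_a_rubber (a joint): how far this foot's rubber pad is pressed down into its cup, m: about 0 at rest, up to 0.012. It springs back. At 6 mm a sound foot pushes back with about 5 to 6 N, a hardened one with 12 to 15 N
- foot_b_center (a point): middle (half-way up, 14 mm above the underside) of one of four outwardly identical equipment feet: an aluminium cup 44 mm across and 12 mm high with a black rubber pad 33 mm across (flat top 25 mm across) rising from it to 28 mm above the table; about 80 g, standing loose, pad up, on one of the sheet's circles (which one changes from run to run). z is the foot's upright axis
- foot_b_rubber (a joint): how far this foot's rubber pad is pressed down into its cup, m: about 0 at rest, up to 0.012. It springs back. At 6 mm a sound foot pushes back with about 5 to 6 N, a hardened one with 12 to 15 N
- foot_c_center (a point): middle (half-way up, 14 mm above the underside) of one of four outwardly identical equipment feet: an aluminium cup 44 mm across and 12 mm high with a black rubber pad 33 mm across (flat top 25 mm across) rising from it to 28 mm above the table; about 80 g, standing loose, pad up, on one of the sheet's circles (which one changes from run to run). z is the foot's upright axis
- foot_c_rubber (a joint): how far this foot's rubber pad is pressed down into its cup, m: about 0 at rest, up to 0.012. It springs back. At 6 mm a sound foot pushes back with about 5 to 6 N, a hardened one with 12 to 15 N
- foot_d_center (a point): middle (half-way up, 14 mm above the underside) of one of four outwardly identical equipment feet: an aluminium cup 44 mm across and 12 mm high with a black rubber pad 33 mm across (flat top 25 mm across) rising from it to 28 mm above the table; about 80 g, standing loose, pad up, on one of the sheet's circles (which one changes from run to run). z is the foot's upright axis
- foot_d_rubber (a joint): how far this foot's rubber pad is pressed down into its cup, m: about 0 at rest, up to 0.012. It springs back. At 6 mm a sound foot pushes back with about 5 to 6 N, a hardened one with 12 to 15 N
- spot1 (a point): centre of printed circle 1 of the paper sheet, on the table top; circle 1 is the leftmost seen from the robot (most +y), circle 4 the rightmost; they are 56 mm across and 78 mm apart in a straight row along the sheet's y axis. The point's x axis points squarely out of the row, away from the robot. The paper (297 x 140 mm) lies flat and has no edge that catches; a blue arrow along its side nearest the robot points from circle 1 to circle 4
- spot2 (a point): centre of printed circle 2 of the paper sheet, on the table top; circle 1 is the leftmost seen from the robot (most +y), circle 4 the rightmost; they are 56 mm across and 78 mm apart in a straight row along the sheet's y axis. The point's x axis points squarely out of the row, away from the robot. The paper (297 x 140 mm) lies flat and has no edge that catches; a blue arrow along its side nearest the robot points from circle 1 to circle 4
- spot3 (a point): centre of printed circle 3 of the paper sheet, on the table top; circle 1 is the leftmost seen from the robot (most +y), circle 4 the rightmost; they are 56 mm across and 78 mm apart in a straight row along the sheet's y axis. The point's x axis points squarely out of the row, away from the robot. The paper (297 x 140 mm) lies flat and has no edge that catches; a blue arrow along its side nearest the robot points from circle 1 to circle 4
- spot4 (a point): centre of printed circle 4 of the paper sheet, on the table top; circle 1 is the leftmost seen from the robot (most +y), circle 4 the rightmost; they are 56 mm across and 78 mm apart in a straight row along the sheet's y axis. The point's x axis points squarely out of the row, away from the robot. The paper (297 x 140 mm) lies flat and has no edge that catches; a blue arrow along its side nearest the robot points from circle 1 to circle 4
- pan_mouth (a point): middle of the open front edge of the red scrap pan, on the table top. Its x axis points into the pan. Inside, the pan is 200 mm wide (y from -100 to +100 mm) and 100 mm deep (x from 0 to 100 mm); two side walls and a back wall 24 mm high, 3 mm thick; the front has no wall and no lip, its floor is level with the table. It stands fast, beyond the sheet, open towards the robot
- paper_cup: bystander: empty brown paper cup, 86 mm across the rim, 108 mm high; origin at the centre of its underside
- cutters: bystander: side cutters with grey handles, about 155 x 75 x 16 mm, lying flat; origin at table height near the middle of the tool
- helping_hand: bystander: helping-hand stand with a black cast foot, cross bar with clips and a round magnifier, about 85 x 180 mm and 235 mm high; origin at the centre of its underside
- screw_pot: bystander: white plastic pot of screws, 64 mm across, 28 mm high; origin at the centre of its underside
Things that resemble listed ones, but are neither listed nor needed, are in the scene too. Leave any green look-alike of the part that bears foot_a_center alone. There is more than one size of the part that bears pan_mouth; the job needs the larger.

How it is judged:
By the outcome, as a careful person would: the job done as asked, in the order asked, and still so for the second after the job is handed in, with the robot touching nothing.
It also fails if it takes over 61 s, if anything falls off the work surface, if the arm or the gripper's body presses on something with over 40 N, if the wrist force passes 120 N, or if a joint passes its speed limit or range.

## Robot

A 6-joint arm with a two-finger parallel gripper is mounted at the origin on the work surface. World frame = base frame: x ahead of the robot, y to its left, z up, the work surface at z = 0. Lengths are in mm, angles in rad, forces in N, time in s.
With the tool pointing down it reaches from about 350 to 800 mm from the base axis. Payload 7.3 kg.
Tool frame: the origin (TCP) lies at the very end of the fingers, on their centre line; the grasp point (between the pads) lies 19 mm behind it; z points along the fingers, y is the direction in which the jaws open and shut (so a half turn about z gives the same grasp; the last joint's range is limited). The gripper opens to 85 mm and grips with 20 to 120 N. Pads are 22 mm wide; open, the fingers measure 114 mm over their backs; the gripper's body (76 mm by 85 mm) begins 54 mm behind the grasp point. The pads swing forward as they close: fully open they stand 13 mm farther back than shut.
Start: joints at [1.137, 0.342, 1.524, -0, 1.275, -0.146], TCP at [149.002, 503.431, 231.322] pointing down, gripper open.
Joint ranges: [-2.53, 2.53], [-0.77, 2.02], [0.04, 2.7], [-1, 4.14], [0.28, 2.66], [-3.11, 3.11]. Speed limits (rad/s): [2.57, 2.57, 3.14, 3.14, 3.14, 3.14].

## Interface

Orientations are given as a 3x3 rotation matrix whose columns are the frame's x, y, z axes.
In Python, from cell import r gives the robot as it stands.
- The arm moves only by the tool arm_command, never from a script. Its argument "motion" is a list of rows, each a list of 2 entries, a list of its own where there are three numbers: the shift along the tool's x, y, z in cm, then the turn, a rotation vector about the tool's x, y, z in degrees. A call has 1 to 5 rows; each row shifts and turns the commanded pose from where the row before left it, along the tool's axes as they then stand; what a row does not reach is not made up. A row lasts 1/10 s, in which the tool goes at most 50 mm and 8.59 degrees, less where a joint would pass 70% of its speed; a pose out of reach is approached as far as the arm can. A call is refused whole if a number of a shift passes 5 or a number of a turn 8.59, either way. A call with a gripper value outside its range is refused whole. "jaw" is the opening in per cent of the stroke, from 0 (shut) to 100 (fully open), set as the call begins (left out, the last holds). The fingers move at their own pace and stop on an object; the grip force is fixed at half the most. Time passes only in rows, so rows that do not move let the fingers close. It gives the time, the measured TCP pose, the force and the opening at its end, in the units of the state.
- r.observe(): the state, without advancing time (a new reading comes with each control period).
- r.capture(name): name is "scene" or "side" or "wrist"; returns (picture, depth): 384x512x3 uint8, red, green, blue; 384x512 float32, mm along the optical axis (not along the pixel's ray), 0 where there is no reading.
- r.calibration(name): a dict with "camera_matrix" (3x3 intrinsics, pixels), "view" (4x4, takes a point from world to camera coordinates). Camera axes: x right, y down, z forward; pixel columns grow to the right and rows downward; lengths in mm; the calibration is good to about 2 mm. A picture is of the moment at which its call begins: read the wrist's pose just before it. calibration takes no time and is no camera call; for the wrist camera it gives the pose at the moment of the call.
- r.hand_in(): hands the job in, once; it reports no verdict.
Trained networks look in the newest picture that a camera, given by its name, has taken for a name from the list of things; names that differ only in an ending like _2 or _b are one class to them, and where a whole thing is asked for, a point or a joint stands for the part that bears it (a point fixed in the world has none). Each returns a list of dicts, best first, with "confidence" (0 to 1); they miss things now and then, are a little off and sometimes report something else, mostly with a low value. They report only what shows in the picture. A call takes as long as a camera call. They do not tell look-alikes from the thing itself.
- r.outline_of(camera, target): "pixels" (384x512 bool, what is visible of it) and "centre" ([column, row] in pixels, amid what is visible of it).
The state is a dict: "t": time; "joint_pos": joint angles; "joint_vel": joint speeds; "joint_efforts": joint torques, N m; "tool_pos": TCP position; "ee_rot": TCP orientation; "wrist_force": force on the tool from outside, world axes, zero at the start; "wrist_torque": the same for the moment, N m; "opening": opening from 0.0 (shut) to 1.0 (fully open).
Only numpy, scipy, OpenCV 4.12 (cv2) and the standard library are available. Lean on these libraries where they do the work, as an engineer would, in place of code of your own. Each camera call takes 0.05 s, during which the arm holds its last target.

## Working session

There is one attempt and no reset: what is moved stays moved. The work goes in short steps, Python scripts to look and compute and a tool call to move; the robot and the scene stay as the last step left them, time stands still between calls to the robot, and variables do not carry over. Pictures are saved under pics/ and viewed, and the job is handed in when it is done.

Besides the shell and the picture viewer there is one more tool, called after ">>>" in YAML: its name, and indented under it one key for each argument. arm_command: Moves the arm, as the interface text tells. Its arguments: {"type":"object","properties":{"motion":{"type":"array","items":{"type":"array"}},"jaw":{"type":"number"}},"required":["motion"]}

```bash
ls; mkdir -p pics; python3 - <<'E'
from cell import r
import cv2,numpy as np
print(r.observe())
for n in ["scene","side","wrist"]:
    p,d=r.capture(n); cv2.imwrite(f"pics/{n}0.png",p[:,:,::-1]); np.save(f"pics/{n}0.npy",d)
    c=r.calibration(n); print(n,c)
print(r.observe()['t'])
E
```

```text
pics
{'t': 0.0, 'joint_pos': array([ 1.13701449e+00,  3.42723425e-01,  1.52500216e+00,  2.26924921e-05,
        1.27541526e+00, -1.45999182e-01]), 'joint_vel': array([-0.00042515,  0.00098933,  0.00170707,  0.00010116,  0.00087777,
       -0.00089399]), 'joint_efforts': array([-1.49552590e-03, -4.33693528e+01, -2.46004128e+01, -2.57548327e-04,
        8.37134983e-03, -7.59033156e-06]), 'tool_pos': array([148.8116977 , 503.05320687, 230.63078651]), 'ee_rot': array([[-9.58873610e-01,  2.83832609e-01, -6.70412748e-04],
       [ 2.83833293e-01,  9.58872626e-01, -1.39567862e-03],
       [ 2.46701329e-04, -1.52856485e-03, -9.99998801e-01]]), 'wrist_force': array([-0.0143603 ,  0.14339832, -0.36115035]), 'wrist_torque': array([-0.02198184, -0.00370126,  0.00395445]), 'opening': 1.003162148985575}
scene {'camera_matrix': array([[413.49746956,   0.        , 254.80190806],
       [  0.        , 413.49746956, 194.26054788],
       [  0.        ,   0.        ,   1.        ]]), 'view': array([[-2.47888377e-02,  9.99636246e-01, -1.06249439e-02,
         1.58878410e+01],
       [ 8.62793772e-01,  1
[... 591 characters left out ...]
  [ 4.60464779e-01,  5.49734466e-01, -6.96967864e-01,
         6.86585949e+02],
       [ 0.00000000e+00,  0.00000000e+00,  0.00000000e+00,
         1.00000000e+00]])}
wrist {'camera_matrix': array([[277.3771599 ,   0.        , 257.78958351],
       [  0.        , 277.3771599 , 192.37023542],
       [  0.        ,   0.        ,   1.        ]]), 'view': array([[ 2.83971077e-01,  9.58830831e-01, -1.96610436e-03,
        -5.24966895e+02],
       [ 9.13072892e-01, -2.69792190e-01,  3.05794159e-01,
        -3.97857458e+01],
       [ 2.92674428e-01, -8.86318931e-02, -9.52095619e-01,
         3.80620412e+02],
       [ 0.00000000e+00,  0.00000000e+00,  0.00000000e+00,
         1.00000000e+00]])}
0.15
```

View pics/scene0.png

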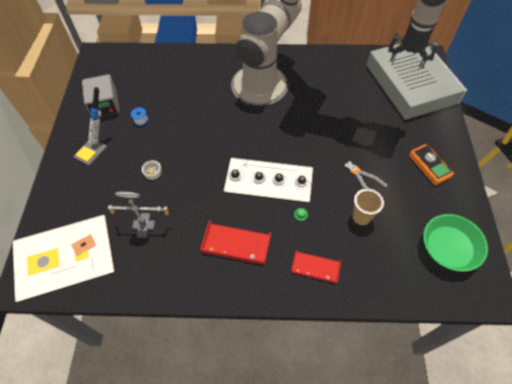

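View pics/side0.png

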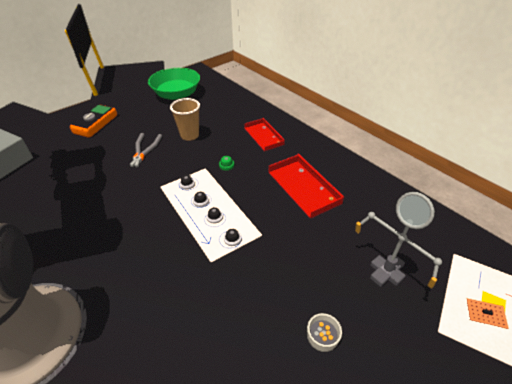

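View pics/wrist0.png

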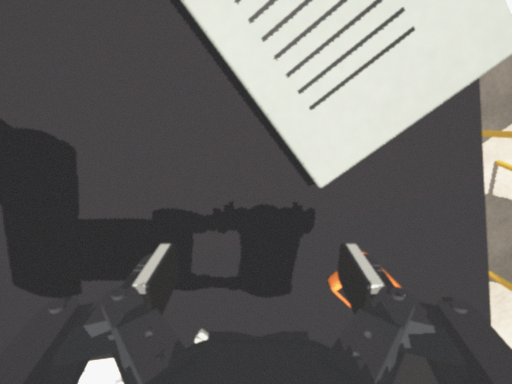

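```bash
cat > h.py <<'E'
from cell import r
import cv2,numpy as np
def toworld(cam,u,v,d):
    c=r.calibration(cam);K=c["camera_matrix"];V=c["view"]
    p=np.array([(u-K[0,2])/K[0,0]*d,(v-K[1,2])/K[1,1]*d,d,1]); return (np.linalg.inv(V)@p)[:3]
def cloud(cam,D):
    c=r.calibration(cam);K=c["camera_matrix"];V=c["view"]
    v,u=np.mgrid[:D.shape[0],:D.shape[1]]
    P=np.stack([(u-K[0,2])/K[0,0]*D,(v-K[1,2])/K[1,1]*D,D,np.ones_like(D)],-1)
    return (P@np.linalg.inv(V).T)[...,:3]
def plane(cam,u,v,z):
    c=r.calibration(cam);K=c["camera_matrix"];V=c["view"];W=np.linalg.inv(V)
    o=W[:3,3];d=W[:3,:3]@np.array([(u-K[0,2])/K[0,0],(v-K[1,2])/K[1,1],1]);return o+d*(z-o[2])/d[2]
E
python3 - <<'E'
from h import *
for n in ["scene","side"]:
    D=np.load(f"pics/{n}0.npy");C=cloud(n,D)
    im=cv2.imread(f"pics/{n}0.png")
    for t in ["foot_a_center","pan_mouth","paper_cup","cutters","helping_hand","screw_pot"]:
        try: L=r.outline_of(n,t)
        except Exception as e: print(t,e); continue
        for o in L:
            m=o["pixels"]; P=C[m&(D>0)]
            print(n,t,round(o["confidence"],2),np.round(o["centre"],1),"med",np.round(np.median(P,0)),"lo",np.round(np.percentile(P,3,0)),"hi",np.round(np.percentile(P,97,0)),m.sum())
    # pixels
    hsv=cv2.cvtColor(im,cv2.COLOR_BGR2HSV)
    white=((hsv[...,1]<50)&(hsv[...,2]>190)).astype(np.uint8)
    k,l,s,c=cv2.connectedComponentsWithStats(white)
    for i in range(1,k):
        if s[i,4]>800: print(n,"white",s[i],c[i]); q=cv2.convexHull(np.argwhere(l==i)[:,::-1].astype(np.int32)); R=cv2.minAreaRect(q); print(cv2.boxPoints(R)); print([np.round(plane(n,*p,0)[:2]) for p in cv2.boxPoints(R)])
x=cv2.imread("pics/scene0.png")[140:290,180:360]; cv2.imwrite("pics/crop1.png",cv2.resize(x,None,fx=4,fy=4,interpolation=cv2.INTER_CUBIC)[:600])
x=cv2.imread("pics/side0.png")[110:270,150:350]; cv2.imwrite("pics/crop2.png",cv2.resize(x,None,fx=3.7,fy=3.7,interpolation=cv2.INTER_CUBIC))
print(r.observe()['t'])
E
```

```text
scene foot_a_center 0.66 [298.6 214.5] med [617. 152.  23.] lo [599. 134.   7.] hi [630. 171.  31.] 114
scene foot_a_center 0.65 [258.1 177.2] med [472.  11.  17.] lo [451. -11.   2.] hi [484.  28.  31.] 122
scene pan_mouth 0.73 [235.9 240.9] med [716. -61.   1.] lo [ 661. -159.   -4.] hi [777.  35.  26.] 1918
scene pan_mouth 0.63 [317.2 266.3] med [792. 195.   1.] lo [755. 131.  -4.] hi [833. 258.  18.] 898
scene paper_cup 0.75 [368.2 207. ] med [596. 361.  73.] lo [572. 318.  11.] hi [651. 395. 111.] 749
scene cutters 0.67 [363. 177.] med [450. 370.  10.] lo [402. 328.  -2.] hi [498. 447.  16.] 299
scene helping_hand 0.74 [256.4 177.9] med [472.   9.  17.] lo [452. -11.   2.] hi [484.  28.  31.] 120
scene screw_pot 0.74 [152.1 170. ] med [ 443. -374.   14.] lo [ 414. -403.    2.] hi [ 475. -345.   30.] 270
scene white [ 224  158   89   44 2531] [269.23192414 179.54839984]
[[223.64885 190.89684]
 [227.77556 156.85158]
 [313.00812 167.18279]
 [308.8814  201.22804]]
[array([ 517., -112.]), array([ 371., -106.]), array([412., 205.]), array([553., 184.])]
scene white [  13  215  101   8
[... 1856 characters left out ...]
   0   282   191 33724] [398.96800498  66.63236864]
[[230.   0.]
 [511.   0.]
 [511. 190.]
 [230. 190.]]
[array([1577., 1405.]), array([2867.,  270.]), array([1139., -441.]), array([553.,  61.])]
side white [ 161  169  100   92 3847] [209.99532103 214.5263842 ]
[[160.84616 186.76923]
 [208.15384 155.23077]
 [260.92307 234.38461]
 [213.61539 265.92307]]
[array([414., 197.]), array([595., 227.]), array([ 515., -112.]), array([ 375., -111.])]
side white [ 439  255   73  110 4580] [476.58689956 307.95131004]
[[434.5387  348.62827]
 [453.74615 254.33719]
 [530.1676  269.9045 ]
 [510.96014 364.1956 ]]
[array([ 585., -530.]), array([ 816., -446.]), array([ 906., -577.]), array([ 665., -635.])]
0.75
```

```bash
sleep 1
```

```text
(no output)
```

View pics/crop1.png

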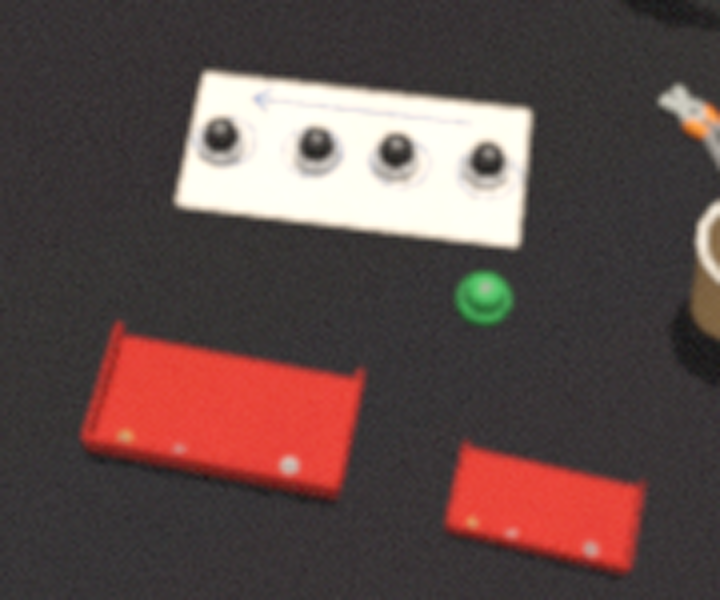

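View pics/crop2.png

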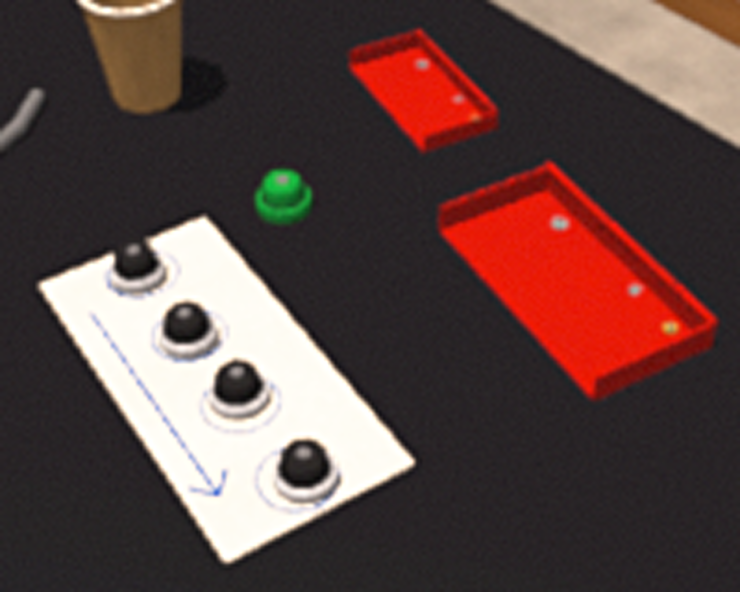

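```bash
cat >> h.py <<'E'
def plan(dw,yaw=0,n=None,extra=None):
    """rows for world displacement dw (mm), tool-z turn yaw deg, from present pose (assumes nominal-down)"""
    s=r.observe();R=s["ee_rot"];dw=np.array(dw,float)
    if n is None: n=int(max(np.ceil(np.linalg.norm(dw)/48),np.ceil(abs(yaw)/8.5),1))
    out=[]
    for i in range(n):
        sh=R.T@(dw/n)/10; out.append([[round(float(a),2) for a in sh],[0,0,round(yaw/n,2)]])
        R=R@cv2.Rodrigues(np.array([0,0,np.radians(yaw/n)]))[0]
    print("t",round(s["t"],2),"pos",np.round(s["tool_pos"],1),"yawx",np.degrees(np.arctan2(s["ee_rot"][1,0],s["ee_rot"][0,0])).round(2),"F",np.round(s["wrist_force"],2),"op",round(s["opening"],2))
    for o in out: print(o)
E
python3 - <<'E'
from h import *
s=r.observe();p=s["tool_pos"]
plan(np.array([455,-40,300])-p,72,13)
E
```

```text
t 0.75 pos [149.  503.4 231.3] yawx 163.51 F [-0.11  0.58 -0.73] op 1.0
[[-3.44, -3.34, -0.53], [0, 0, 5.54]]
[[-3.75, -2.99, -0.53], [0, 0, 5.54]]
[[-4.02, -2.62, -0.53], [0, 0, 5.54]]
[[-4.25, -2.22, -0.53], [0, 0, 5.54]]
[[-4.45, -1.8, -0.53], [0, 0, 5.54]]
[[-4.6, -1.36, -0.53], [0, 0, 5.54]]
[[-4.71, -0.91, -0.53], [0, 0, 5.54]]
[[-4.78, -0.45, -0.53], [0, 0, 5.54]]
[[-4.8, 0.02, -0.53], [0, 0, 5.54]]
[[-4.77, 0.48, -0.53], [0, 0, 5.54]]
[[-4.7, 0.94, -0.53], [0, 0, 5.54]]
[[-4.59, 1.39, -0.53], [0, 0, 5.54]]
[[-4.44, 1.82, -0.53], [0, 0, 5.54]]
```

>>> arm_command:
  motion:
    - [[-3.4,-3.3,-0.5],[0,0,5.5]]
    - [[-3.8,-3.0,-0.5],[0,0,5.5]]
    - [[-4.0,-2.6,-0.5],[0,0,5.5]]
    - [[-4.3,-2.2,-0.5],[0,0,5.5]]
    - [[-4.4,-1.8,-0.5],[0,0,5.5]]
  jaw: 0

```text
t: 1.25
tool_pos: [267.6, 293.6, 256.7]
ee_rot: [[-0.717, 0.697, 0.001], [0.697, 0.717, 0.0], [-0.0, 0.001, -1.0]]
wrist_force: [0.9, -0.8, -0.6]
opening: 0.144
```

>>> arm_command:
  motion:
    - [[-4.6,-1.4,-0.5],[0,0,5.5]]
    - [[-4.7,-0.9,-0.5],[0,0,5.5]]
    - [[-4.8,-0.4,-0.5],[0,0,5.5]]
    - [[-4.8,0,-0.5],[0,0,5.5]]
    - [[-4.8,0.5,-0.5],[0,0,5.5]]

```text
t: 1.75
tool_pos: [386.7, 84.5, 281.9]
ee_rot: [[-0.314, 0.95, 0.001], [0.95, 0.314, 0.0], [-0.0, 0.001, -1.0]]
wrist_force: [0.7, 1.0, 1.7]
opening: 0.005
```

>>> arm_command:
  motion:
    - [[-4.7,0.9,-0.6],[0,0,5.5]]
    - [[-4.6,1.4,-0.6],[0,0,5.5]]
    - [[-4.4,1.8,-0.6],[0,0,5.5]]
    - [[0,0,0],[0,0,0]]

```text
t: 2.15
tool_pos: [459.5, -42.9, 299.5]
ee_rot: [[-0.027, 1.0, 0.002], [1.0, 0.027, -0.002], [-0.002, 0.002, -1.0]]
wrist_force: [0.9, 0.5, -0.4]
opening: 0.001
```

```bash
python3 - <<'E'
from h import *
s=r.observe(); c=r.calibration("wrist")
p,d=r.capture("wrist"); cv2.imwrite("pics/w1.png",p[:,:,::-1]); np.save("pics/w1.npy",d); np.save("pics/w1c.npy",c["view"])
plan([0,0,0.])
E
```

```text
t 2.2 pos [458.  -40.5 299.1] yawx 91.76 F [-0.8   0.01  0.51] op -0.0
[[0.0, 0.0, 0.0], [0, 0, 0.0]]
```

View pics/w1.png

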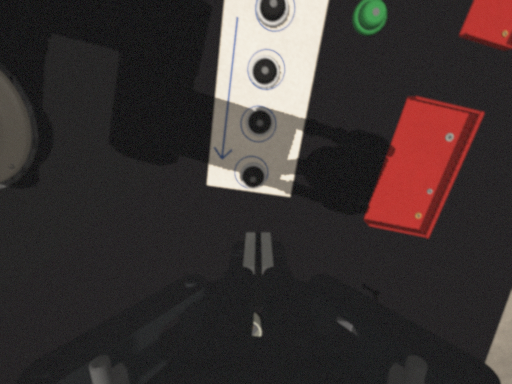

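```bash
python3 - <<'E'
from h import *
D=np.load("pics/w1.npy");V=np.load("pics/w1c.npy");K=r.calibration("wrist")["camera_matrix"]
im=cv2.imread("pics/w1.png")
v,u=np.mgrid[:384,:512]
P=np.stack([(u-K[0,2])/K[0,0]*D,(v-K[1,2])/K[1,1]*D,D,np.ones_like(D)],-1)@np.linalg.inv(V).T
X=P[...,:3]
print("table z",np.median(X[100:180,330:360,2][D[100:180,330:360]>0]), "valid",(D>0).mean())
m=((X[...,2]>5)&(D>0)); m[225:]=0; m[:,:200]=0
def pl(u,v,z):
    W=np.linalg.inv(V);o=W[:3,3];d=W[:3,:3]@np.array([(u-K[0,2])/K[0,0],(v-K[1,2])/K[1,1],1]);return (o+d*(z-o[2])/d[2]).round(1)
k,l,s,c=cv2.connectedComponentsWithStats(m.astype(np.uint8))
for i in range(1,k):
    if s[i,4]>60:
        q=X[l==i]; t=q[q[:,2]>25]
        print(s[i],c[i].round(1),"mean",q.mean(0).round(1),"top",len(t),t.mean(0).round(1) if len(t) else '', "bb",q.min(0).round(),q.max(0).round())
        uv=np.argwhere((l==i)&(X[...,2]>25))[:,::-1]
        if len(uv): R=cv2.minEnclosingCircle(uv.astype(np.float32));print("   circ",pl(*R[0],27))
for a in [(207,185),(290,196),(224,0),(328,0)]: print("sheet",pl(*a,0))
# pan front edge
hsv=cv2.cvtColor(im,cv2.COLOR_BGR2HSV); red=((hsv[...,1]>150)&((hsv[...,0]<10)|(hsv[...,0]>170))&(hsv[...,2]>60)).astype(np.uint8)
k,l,s,c=cv2.connectedComponentsWithStats(red)
for i in range(1,k):
    if s[i,4]>2000:
        q=X[l==i]; hull=cv2.convexHull(np.argwhere(l==i)[:,::-1].astype(np.int32)); ap=cv2.approxPolyDP(hull,4,True)[:,0]
        print([ (tuple(a),pl(*a,0),X[a[1],a[0]].round()) for a in ap])
    
cv2.imwrite("pics/w1b.png",cv2.resize(np.clip(im[:240,190:500].astype(float)*1.8,0,255).astype(np.uint8),None,fx=2.5,fy=2.5,interpolation=cv2.INTER_CUBIC))
E
```

```text
table z 0.2006548146669047 valid 0.9959157307942709
[257   0  32  28 757] [272.4  11.9] mean [474.2 150.7  19.8] top 321 [474.3 154.   27.5] bb [454. 136.   5.] [496. 167.  30.]
   circ [474.1 156.2  27. ]
[353   0  34  36 955] [369.9  16.8] mean [603.6 148.3  20.6] top 458 [606.9 151.1  27.7] bb [586. 130.   5.] [629. 171.  30.]
   circ [606.7 151.3  27. ]
[461  33  51  18 283] [488.6  41.8] mean [775.8 125.1  12.3] top 0  bb [739. 116.   5.] [810. 134.  18.]
[250  56  30  33 788] [264.5  71.8] mean [466.2  77.5  20.4] top 376 [466.2  78.   27.5] bb [446.  57.   5.] [487.  99.  31.]
   circ [466.3  78.   27. ]
[ 409   97   76  128 1688] [451.8 157.8] mean [759.8 -39.2  18.4] top 454 [764.7 -47.2  26.6] bb [ 682. -154.    5.] [785.  50.  29.]
   circ [737.8 -39.6  27. ]
[245 108  29  30 669] [259.4 122.2] mean [461.1   8.7  20.5] top 318 [461.3   8.1  27.7] bb [439. -14.   9.] [482.  29.  30.]
   circ [461.2   8.1  27. ]
[240 163  27  27 575] [252.8 176.2] mean [453.2 -73.7  20.4] top 270 [453.3 -76.3  27.8] bb [432. -98.   5.] [474. -55.  30.]
   circ [453.4 -76.4  27. ]
sheet [377.
[... 227 characters left out ...]
40.4, 135.1,   0. ]), array([740., 135.,   0.])), ((np.int32(473), np.int32(0)), array([748.9, 177.9,   0. ]), array([749., 178.,  -0.])), ((np.int32(511), np.int32(0)), array([801. , 179.3,   0. ]), array([801., 179.,  -1.]))]
[((np.int32(484), np.int32(112)), array([805.1,  32. ,   0. ]), array([804.,  32.,   1.])), ((np.int32(428), np.int32(238)), array([ 765.6, -183.7,    0. ]), array([ 747., -170.,   27.])), ((np.int32(367), np.int32(224)), array([ 653.5, -159.5,    0. ]), array([ 645., -151.,   18.])), ((np.int32(364), np.int32(215)), array([ 645.8, -142.8,    0. ]), array([ 646., -143.,    0.])), ((np.int32(408), np.int32(97)), array([684.3,  50.5,   0. ]), array([685.,  50.,  -1.]))]
```

View pics/w1b.png

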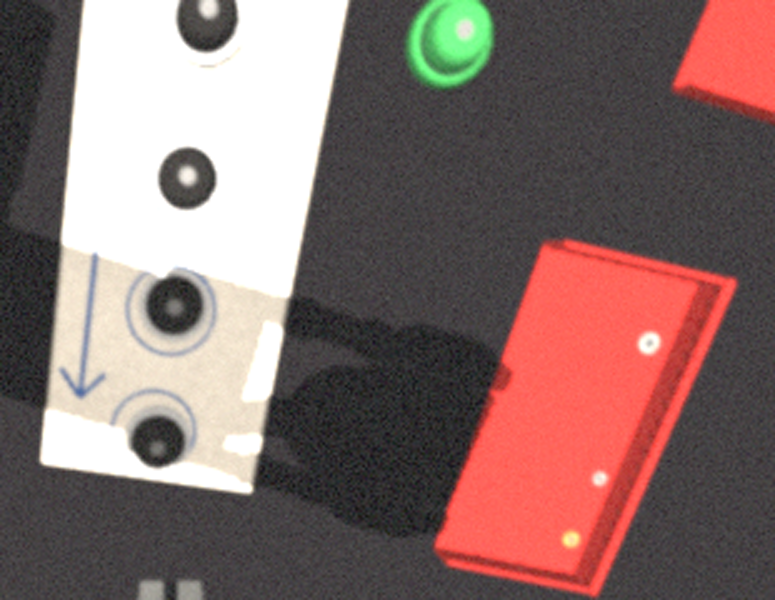

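```bash
python3 - <<'E'
from h import *
for n in ["side","scene"]:
    p,D=r.capture(n); cv2.imwrite(f"pics/{n}2.png",p[:,:,::-1])
    X=cloud(n,D); m=(X[...,2]>5)&(X[...,2]<40)&(D>0)&(X[...,0]>425)&(X[...,0]<505)&(X[...,1]>-115)&(X[...,1]<185)
    k,l,s,c=cv2.connectedComponentsWithStats(m.astype(np.uint8))
    for i in range(1,k):
        if s[i,4]>20:
            q=X[l==i];t=q[q[:,2]>25]; print(n,len(t),t.mean(0).round(1) if len(t) else '',q.mean(0).round(1),((np.percentile(q,3,0)+np.percentile(q,97,0))/2).round(1))
plan([0,0,0])
E
```

```text
side 69 [473.8 154.2  28.7] [471.6 149.   19.9] [473.2 151.2  18.5]
side 78 [465.6  74.2  28.5] [463.1  69.1  20.1] [464.4  71.6  18.9]
side 86 [460.5   4.4  28.2] [ 4.577e+02 -2.000e-01  1.940e+01] [459.5   1.7  18. ]
side 106 [451.9 -80.3  28.4] [449.4 -84.9  20. ] [451.3 -82.8  18.3]
scene 40 [456.1 -76.6  27.8] [461.  -75.9  18.4] [459.5 -76.5  17.9]
scene 35 [466.3   9.2  27.8] [469.4   8.9  18.9] [468.    8.9  17.9]
scene 33 [470.   77.8  28.3] [474.   78.1  19.1] [473.2  79.   18.5]
scene 32 [476.6 157.7  28.3] [481.6 157.6  18.8] [480.5 157.9  18.5]
t 2.3 pos [456.7 -38.  299. ] yawx 92.01 F [-0.67  0.23  0.7 ] op 0.0
[[0.0, 0.0, 0.0], [0, 0, 0.0]]
```

```bash
python3 - <<'E'
from h import *
s=r.observe();plan(np.array([474,158,50])-s["tool_pos"],8.6,8)
E
```

```text
t 2.3 pos [456.7 -38.  299. ] yawx 92.01 F [-0.67  0.23  0.7 ] op 0.0
[[2.44, 0.3, 3.11], [0, 0, 1.07]]
[[2.44, 0.26, 3.11], [0, 0, 1.07]]
[[2.45, 0.21, 3.11], [0, 0, 1.07]]
[[2.45, 0.17, 3.11], [0, 0, 1.07]]
[[2.45, 0.12, 3.11], [0, 0, 1.07]]
[[2.46, 0.08, 3.11], [0, 0, 1.07]]
[[2.46, 0.03, 3.11], [0, 0, 1.07]]
[[2.46, -0.02, 3.11], [0, 0, 1.07]]
```

>>> arm_command:
  motion:
    - [[2.4,0.3,3.1],[0,0,1.1]]
    - [[2.4,0.3,3.1],[0,0,1.1]]
    - [[2.4,0.2,3.1],[0,0,1.1]]
    - [[2.5,0.2,3.1],[0,0,1.1]]
    - [[2.5,0.1,3.1],[0,0,1.1]]

```text
t: 2.8
tool_pos: [467.6, 86.2, 143.6]
ee_rot: [[0.059, 0.998, 0.001], [0.998, -0.059, 0.0], [0.0, 0.001, -1.0]]
wrist_force: [1.1, -1.0, 0.5]
opening: 0.001
```

>>> arm_command:
  motion:
    - [[2.5,0.1,3.1],[0,0,1.1]]
    - [[2.5,0,3.1],[0,0,1.1]]
    - [[2.5,0,3.1],[0,0,1.0]]
    - [[0,0,0],[0,0,0]]
    - [[0,0,0],[0,0,0]]

```text
t: 3.3
tool_pos: [474.5, 159.6, 51.3]
ee_rot: [[0.113, 0.994, -0.001], [0.994, -0.113, -0.0], [-0.0, -0.001, -1.0]]
wrist_force: [-0.4, -0.2, 0.4]
opening: 0.003
```

```bash
python3 - <<'E'
from h import *
s=r.observe();plan(np.array([474,158,33])-s["tool_pos"],0,2)
E
```

```text
t 3.3 pos [474.5 159.6  51.3] yawx 83.53 F [-0.37 -0.2   0.36] op 0.0
[[-0.08, -0.01, 0.92], [0, 0, 0.0]]
[[-0.08, -0.01, 0.92], [0, 0, 0.0]]
```

>>> arm_command:
  motion:
    - [[-0.1,0,1.0],[0,0,0]]
    - [[0,0,0.9],[0,0,0]]
    - [[0,0,0.2],[0,0,0]]
    - [[0,0,0],[0,0,0]]
    - [[0,0,0],[0,0,0]]

```text
t: 3.8
tool_pos: [475.7, 157.2, 30.6]
ee_rot: [[0.117, 0.993, 0.0], [0.993, -0.117, 0.0], [0.0, 0.0, -1.0]]
wrist_force: [0.3, -0.3, -0.5]
opening: 0.005
```

>>> arm_command:
  motion:
    - [[0,0,0.2],[0,0,0]]
    - [[0,0,0.2],[0,0,0]]
    - [[0,0,0.1],[0,0,0]]
    - [[0,0,0.1],[0,0,0]]
    - [[0,0,0],[0,0,0]]

```text
t: 4.3
tool_pos: [475.8, 157.5, 24.4]
ee_rot: [[0.116, 0.993, 0.001], [0.993, -0.116, 0.0], [0.0, 0.001, -1.0]]
wrist_force: [0.2, -0.4, 2.9]
opening: 0.001
```

>>> arm_command:
  motion:
    - [[0,0,0.1],[0,0,0]]
    - [[0,0,0.1],[0,0,0]]
    - [[0,0,0],[0,0,0]]
    - [[0,0,0],[0,0,0]]
    - [[0,0,0],[0,0,0]]

```text
t: 4.8
tool_pos: [475.8, 157.5, 22.5]
ee_rot: [[0.116, 0.993, 0.001], [0.993, -0.116, 0.0], [0.0, 0.001, -1.0]]
wrist_force: [1.2, -2.3, 4.5]
opening: -0.003
```

```bash
python3 - <<'E'
from h import *
plan([0,0,0])
E
```

```text
t 4.8 pos [475.8 157.5  22.5] yawx 83.31 F [ 1.24 -2.33  4.52] op -0.0
[[0.0, 0.0, 0.0], [0, 0, 0.0]]
```

>>> arm_command:
  motion:
    - [[0,0,0.05],[0,0,0]]
    - [[0,0,0],[0,0,0]]
    - [[0,0,0],[0,0,0]]
    - [[0,0,0],[0,0,0]]
    - [[0,0,0],[0,0,0]]

```text
t: 5.3
tool_pos: [475.8, 157.5, 22.1]
ee_rot: [[0.116, 0.993, 0.001], [0.993, -0.116, 0.0], [0.0, 0.001, -1.0]]
wrist_force: [0.6, -1.1, 5.1]
opening: 0.002
```

>>> arm_command:
  motion:
    - [[0,0,-0.3],[0,0,0]]
    - [[0,0,-0.5],[0,0,0]]
    - [[0,0,-1.0],[0,0,0]]
    - [[0,0,-1.0],[0,0,0]]
    - [[0,0,0],[0,0,0]]

```text
t: 5.8
tool_pos: [476.3, 157.8, 51.3]
ee_rot: [[0.116, 0.993, 0.002], [0.993, -0.116, 0.001], [0.001, 0.002, -1.0]]
wrist_force: [0.7, 1.2, -0.1]
opening: 0.001
```

```bash
python3 - <<'E'
from h import *
s=r.observe();plan(np.array([466.3,78,s["tool_pos"][2]])-s["tool_pos"],0,2)
E
```

```text
t 5.8 pos [476.3 157.8  51.3] yawx 83.32 F [ 0.71  1.19 -0.09] op 0.0
[[-4.02, -0.03, -0.0], [0, 0, 0.0]]
[[-4.02, -0.03, -0.0], [0, 0, 0.0]]
```

Foot 1 sound (5.1 N at 5.9 mm). On to foot 2.

>>> arm_command:
  motion:
    - [[-2.7,0,0],[0,0,0]]
    - [[-2.7,0,0],[0,0,0]]
    - [[-2.6,-0.1,0],[0,0,0]]
    - [[0,0,1.0],[0,0,0]]
    - [[0,0,1.0],[0,0,0]]

```text
t: 6.3
tool_pos: [465.4, 78.0, 29.4]
ee_rot: [[0.118, 0.993, 0.001], [0.993, -0.118, 0.0], [0.0, 0.001, -1.0]]
wrist_force: [0.0, 0.5, -0.1]
opening: -0.001
```

>>> arm_command:
  motion:
    - [[0,0,0.1],[0,0,0]]
    - [[0,0,0],[0,0,0]]
    - [[0,0,0],[0,0,0]]

```text
t: 6.6
tool_pos: [465.3, 78.8, 28.7]
ee_rot: [[0.115, 0.993, -0.0], [0.993, -0.115, 0.0], [0.0, -0.0, -1.0]]
wrist_force: [-0.0, -0.0, 0.5]
opening: 0.0
```

>>> arm_command:
  motion:
    - [[0,0,0.2],[0,0,0]]
    - [[0,0,0.1],[0,0,0]]
    - [[0,0,0.1],[0,0,0]]
    - [[0,0,0],[0,0,0]]
    - [[0,0,0],[0,0,0]]

```text
t: 7.1
tool_pos: [465.4, 78.3, 25.0]
ee_rot: [[0.116, 0.993, 0.001], [0.993, -0.116, 0.0], [0.0, 0.001, -1.0]]
wrist_force: [-0.5, 1.4, 2.7]
opening: 0.003
```

>>> arm_command:
  motion:
    - [[0,0,0.1],[0,0,0]]
    - [[0,0,0.1],[0,0,0]]
    - [[0,0,0],[0,0,0]]
    - [[0,0,0],[0,0,0]]
    - [[0,0,0],[0,0,0]]

```text
t: 7.6
tool_pos: [465.4, 78.2, 22.9]
ee_rot: [[0.117, 0.993, 0.001], [0.993, -0.117, 0.0], [0.0, 0.001, -1.0]]
wrist_force: [0.3, 2.4, 3.9]
opening: -0.001
```

>>> arm_command:
  motion:
    - [[0,0,0.08],[0,0,0]]
    - [[0,0,0],[0,0,0]]
    - [[0,0,0],[0,0,0]]
    - [[0,0,0],[0,0,0]]
    - [[0,0,0],[0,0,0]]

```text
t: 8.1
tool_pos: [465.4, 78.2, 22.1]
ee_rot: [[0.117, 0.993, 0.0], [0.993, -0.117, 0.0], [0.0, 0.0, -1.0]]
wrist_force: [2.2, 2.2, 4.0]
opening: -0.002
```

>>> arm_command:
  motion:
    - [[0,0,-0.3],[0,0,0]]
    - [[0,0,-0.5],[0,0,0]]
    - [[0,0,-1.0],[0,0,0]]
    - [[0,0,-1.0],[0,0,0]]
    - [[0,0,0],[0,0,0]]

```text
t: 8.6
tool_pos: [466.0, 78.1, 51.5]
ee_rot: [[0.116, 0.993, 0.002], [0.993, -0.116, -0.0], [0.0, 0.002, -1.0]]
wrist_force: [0.8, 0.0, 0.5]
opening: 0.001
```

```bash
python3 - <<'E'
from h import *
s=r.observe();plan(np.array([461.3,8.1,s["tool_pos"][2]])-s["tool_pos"],0,2)
E
```

```text
t 8.6 pos [466.   78.1  51.5] yawx 83.31 F [0.77 0.04 0.49] op 0.0
[[-3.5, 0.18, -0.0], [0, 0, 0.0]]
[[-3.5, 0.18, -0.0], [0, 0, 0.0]]
```

Foot 2 sound (≈4–5 N at 5.9 mm). Foot 3.

>>> arm_command:
  motion:
    - [[-2.3,0.1,0],[0,0,0]]
    - [[-2.4,0.1,0],[0,0,0]]
    - [[-2.3,0.2,0],[0,0,0]]
    - [[0,0,1.0],[0,0,0]]
    - [[0,0,1.1],[0,0,0]]

```text
t: 9.1
tool_pos: [461.1, 8.0, 28.5]
ee_rot: [[0.118, 0.993, 0.001], [0.993, -0.118, 0.0], [0.0, 0.001, -1.0]]
wrist_force: [0.1, 0.3, 0.0]
opening: -0.002
```

>>> arm_command:
  motion:
    - [[0,0,0.1],[0,0,0]]
    - [[0,0,0],[0,0,0]]
    - [[0,0,0],[0,0,0]]

```text
t: 9.4
tool_pos: [460.9, 8.8, 27.9]
ee_rot: [[0.115, 0.993, -0.0], [0.993, -0.115, 0.0], [0.0, -0.0, -1.0]]
wrist_force: [-0.7, 0.6, -0.1]
opening: -0.001
```

>>> arm_command:
  motion:
    - [[0,0,0.2],[0,0,0]]
    - [[0,0,0.1],[0,0,0]]
    - [[0,0,0],[0,0,0]]
    - [[0,0,0],[0,0,0]]

```text
t: 9.8
tool_pos: [461.2, 8.3, 25.2]
ee_rot: [[0.116, 0.993, 0.001], [0.993, -0.116, 0.0], [0.0, 0.001, -1.0]]
wrist_force: [0.6, 2.5, 2.2]
opening: 0.003
```

>>> arm_command:
  motion:
    - [[0,0,0.1],[0,0,0]]
    - [[0,0,0.1],[0,0,0]]
    - [[0,0,0.1],[0,0,0]]
    - [[0,0,0],[0,0,0]]
    - [[0,0,0],[0,0,0]]

```text
t: 10.3
tool_pos: [461.2, 8.2, 22.1]
ee_rot: [[0.117, 0.993, 0.0], [0.993, -0.117, 0.0], [0.0, 0.0, -1.0]]
wrist_force: [0.5, 2.4, 5.0]
opening: -0.005
```

>>> arm_command:
  motion:
    - [[0,0,0.03],[0,0,0]]
    - [[0,0,0],[0,0,0]]
    - [[0,0,0],[0,0,0]]
    - [[0,0,0],[0,0,0]]
    - [[0,0,0],[0,0,0]]

```text
t: 10.8
tool_pos: [461.2, 8.2, 21.9]
ee_rot: [[0.117, 0.993, 0.001], [0.993, -0.117, 0.0], [0.0, 0.001, -1.0]]
wrist_force: [0.1, 2.2, 5.6]
opening: 0.003
```

>>> arm_command:
  motion:
    - [[0,0,-0.3],[0,0,0]]
    - [[0,0,-0.5],[0,0,0]]
    - [[0,0,-1.0],[0,0,0]]
    - [[0,0,-1.0],[0,0,0]]
    - [[0,0,0],[0,0,0]]

```text
t: 11.3
tool_pos: [461.8, 8.0, 51.2]
ee_rot: [[0.116, 0.993, 0.003], [0.993, -0.116, -0.0], [-0.0, 0.003, -1.0]]
wrist_force: [1.3, 0.8, -0.5]
opening: -0.0
```

```bash
python3 - <<'E'
from h import *
s=r.observe();plan(np.array([453.3,-76.4,s["tool_pos"][2]])-s["tool_pos"],0,2)
E
```

```text
t 11.3 pos [461.8   8.   51.2] yawx 83.31 F [ 1.25  0.81 -0.5 ] op -0.0
[[-4.24, 0.07, 0.0], [0, 0, 0.0]]
[[-4.24, 0.07, 0.0], [0, 0, 0.0]]
```

Foot 3 sound (5.0–5.6 N). Foot 4.

>>> arm_command:
  motion:
    - [[-2.8,0,0],[0,0,0]]
    - [[-2.8,0.1,0],[0,0,0]]
    - [[-2.9,0,0],[0,0,0]]
    - [[0,0,1.0],[0,0,0]]
    - [[0,0,1.1],[0,0,0]]

```text
t: 11.8
tool_pos: [452.1, -76.7, 28.3]
ee_rot: [[0.118, 0.993, 0.001], [0.993, -0.118, -0.0], [0.0, 0.001, -1.0]]
wrist_force: [-0.4, 0.8, -0.1]
opening: 0.0
```

>>> arm_command:
  motion:
    - [[0,0,0.1],[0,0,0]]
    - [[0,0,0],[0,0,0]]
    - [[0,0,0],[0,0,0]]

```text
t: 12.1
tool_pos: [451.9, -75.5, 27.6]
ee_rot: [[0.115, 0.993, -0.001], [0.993, -0.115, 0.0], [0.0, -0.001, -1.0]]
wrist_force: [-0.4, 0.5, 0.9]
opening: -0.001
```

>>> arm_command:
  motion:
    - [[0,0,0.2],[0,0,0]]
    - [[0,0,0.1],[0,0,0]]
    - [[0,0,0],[0,0,0]]
    - [[0,0,0],[0,0,0]]

```text
t: 12.5
tool_pos: [452.1, -75.7, 25.1]
ee_rot: [[0.116, 0.993, 0.0], [0.993, -0.116, 0.001], [0.001, 0.0, -1.0]]
wrist_force: [-1.1, 2.3, 7.8]
opening: -0.002
```

>>> arm_command:
  motion:
    - [[0,0,0.1],[0,0,0]]
    - [[0,0,0.1],[0,0,0]]
    - [[0,0,0.1],[0,0,0]]
    - [[0,0,0],[0,0,0]]
    - [[0,0,0],[0,0,0]]

```text
t: 13.0
tool_pos: [452.2, -75.7, 22.5]
ee_rot: [[0.116, 0.993, 0.0], [0.993, -0.116, 0.001], [0.001, 0.0, -1.0]]
wrist_force: [-1.1, 3.3, 12.7]
opening: -0.004
```

>>> arm_command:
  motion:
    - [[0,0,0.03],[0,0,0]]
    - [[0,0,0],[0,0,0]]
    - [[0,0,0],[0,0,0]]
    - [[0,0,0],[0,0,0]]
    - [[0,0,0],[0,0,0]]

```text
t: 13.5
tool_pos: [452.2, -75.7, 22.3]
ee_rot: [[0.116, 0.993, 0.001], [0.993, -0.116, 0.0], [0.001, 0.001, -1.0]]
wrist_force: [-2.9, 3.7, 13.1]
opening: -0.0
```

Foot 4 is hard (13.1 N at 5.7 mm). Next: lift off, open the jaws, and cage the foot with the jaws across the row.

>>> arm_command:
  motion:
    - [[0,0,-0.3],[0,0,0]]
    - [[0,0,-0.5],[0,0,0]]
    - [[0,0,-1.5],[0,0,0]]
    - [[0,0,-1.5],[0,0,0]]
    - [[0,0,0],[0,0,0]]

```text
t: 14.0
tool_pos: [453.3, -76.6, 60.8]
ee_rot: [[0.116, 0.993, 0.004], [0.993, -0.116, -0.001], [-0.001, 0.004, -1.0]]
wrist_force: [0.0, 0.6, -0.6]
opening: 0.0
```

>>> arm_command:
  motion:
    - [[0,0,0],[0,0,0]]
    - [[0,0,0],[0,0,0]]
    - [[0,0,0],[0,0,0]]
    - [[0,0,0],[0,0,0]]
  jaw: 75

```text
t: 14.4
tool_pos: [451.8, -76.3, 58.9]
ee_rot: [[0.117, 0.993, -0.001], [0.993, -0.117, 0.0], [0.0, -0.001, -1.0]]
wrist_force: [0.9, 0.5, -0.3]
opening: 0.683
```

```bash
python3 - <<'E'
from h import *
p,d=r.capture("wrist"); cv2.imwrite("pics/w2.png",cv2.convertScaleAbs(p[:,:,::-1],alpha=1.6))
p,D=r.capture("side"); cv2.imwrite("pics/s2.png",cv2.resize(p[130:300,120:360,::-1],None,fx=3,fy=3,interpolation=cv2.INTER_CUBIC))
n="side";X=cloud(n,D); m=(X[...,2]>5)&(X[...,2]<33)&(D>0)&(X[...,0]>425)&(X[...,0]<505)&(X[...,1]>-115)&(X[...,1]<185)
k,l,s,c=cv2.connectedComponentsWithStats(m.astype(np.uint8))
for i in range(1,k):
        if s[i,4]>20:
            q=X[l==i];t=q[q[:,2]>25]; print(n,len(t),t.mean(0).round(1) if len(t) else '',q.mean(0).round(1))
plan([0,0,0])
E
```

```text
side 69 [474.  154.5  28.4] [471.4 149.1  19.7]
side 63 [466.5  75.7  28.7] [461.7  75.9  23.5]
side 0  [470.3 -10.4  11.6]
side 101 [452.4 -79.8  28.6] [449.3 -84.3  19.8]
t 14.5 pos [451.9 -76.3  59. ] yawx 83.31 F [-0.15  0.59 -0.51] op 0.75
[[0.0, 0.0, 0.0], [0, 0, 0.0]]
```

View pics/w2.png

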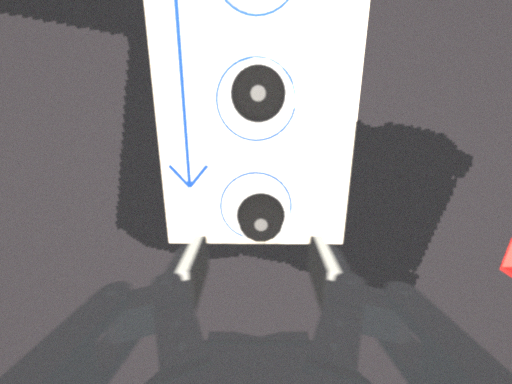

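View pics/s2.png

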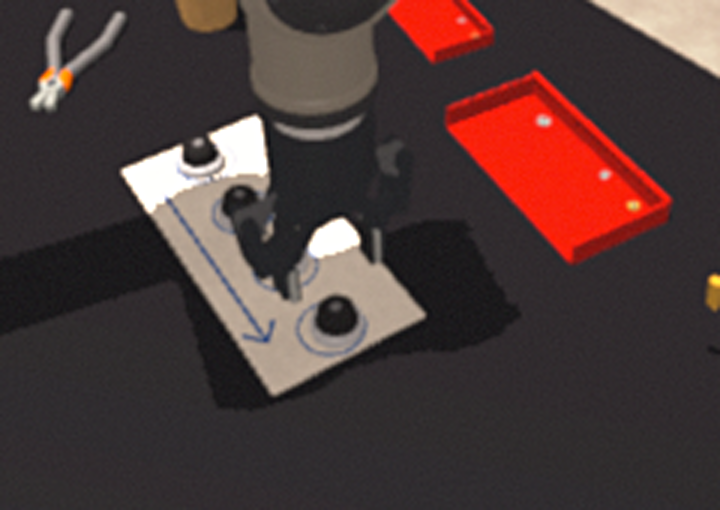

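>>> arm_command:
  motion:
    - [[0,0.1,2.0],[0,0,0]]
    - [[0,0,2.0],[0,0,0]]
    - [[0,0,1.2],[0,0,0]]
    - [[0,0,0.4],[0,0,0]]
    - [[0,0,0],[0,0,0]]

```text
t: 15.0
tool_pos: [452.8, -76.4, 3.0]
ee_rot: [[0.117, 0.993, -0.001], [0.993, -0.117, 0.0], [0.0, -0.001, -1.0]]
wrist_force: [0.5, 0.3, 0.2]
opening: 0.749
```

>>> arm_command:
  motion:
    - [[0,0,0],[0,0,0]]
    - [[0,0,0],[0,0,0]]
    - [[0,0,0],[0,0,0]]
  jaw: 56

```text
t: 15.3
tool_pos: [453.5, -76.6, 3.9]
ee_rot: [[0.117, 0.993, 0.001], [0.993, -0.117, -0.0], [-0.0, 0.001, -1.0]]
wrist_force: [-0.4, -0.2, -0.5]
opening: 0.557
```

```bash
python3 - <<'E'
from h import *
p,d=r.capture("wrist"); cv2.imwrite("pics/w3.png",cv2.convertScaleAbs(p[:,:,::-1],alpha=1.6))
p,D=r.capture("side"); cv2.imwrite("pics/s3.png",cv2.resize(p[180:280,160:300,::-1],None,fx=5,fy=5,interpolation=cv2.INTER_CUBIC))
plan([0,0,0])
E
```

```text
t 15.4 pos [453.3 -76.5   3.8] yawx 83.31 F [ 0.82 -0.14 -0.36] op 0.56
[[0.0, 0.0, 0.0], [0, 0, 0.0]]
```

View pics/w3.png

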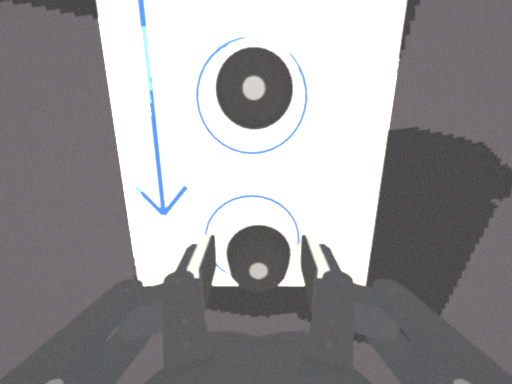

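View pics/s3.png

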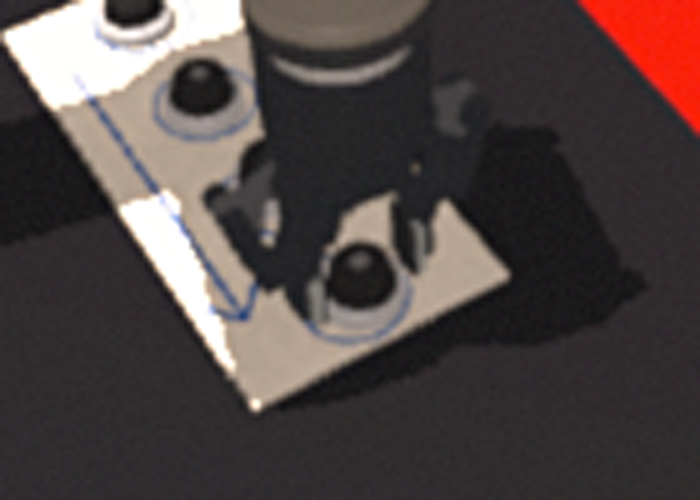

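>>> arm_command:
  motion:
    - [[0,0,0.2],[0,0,0]]
    - [[0,0,0.2],[0,0,0]]
    - [[0,0,0],[0,0,0]]
    - [[0,0,0],[0,0,0]]

```text
t: 15.8
tool_pos: [453.0, -76.5, -0.7]
ee_rot: [[0.117, 0.993, -0.0], [0.993, -0.117, 0.0], [0.0, -0.0, -1.0]]
wrist_force: [0.2, -0.4, 0.3]
opening: 0.562
```

>>> arm_command:
  motion:
    - [[0,0,0.1],[0,0,0]]
    - [[0,0,0.05],[0,0,0]]
    - [[0,0,0],[0,0,0]]
    - [[0,0,0],[0,0,0]]

```text
t: 16.2
tool_pos: [453.1, -76.5, -2.1]
ee_rot: [[0.116, 0.993, 0.0], [0.993, -0.116, 0.0], [0.0, 0.0, -1.0]]
wrist_force: [-0.2, -0.1, -0.3]
opening: 0.559
```

>>> arm_command:
  motion:
    - [[0,0.5,0],[0,0,0]]
    - [[0,1.0,0],[0,0,0]]
    - [[0,1.0,0],[0,0,0]]
    - [[0,1.0,0],[0,0,0]]
    - [[0,0.5,0],[0,0,0]]

```text
t: 16.7
tool_pos: [494.4, -81.4, -2.1]
ee_rot: [[0.116, 0.993, 0.001], [0.993, -0.116, -0.0], [-0.0, 0.001, -1.0]]
wrist_force: [-0.6, -0.4, 0.3]
opening: 0.561
```

```bash
python3 - <<'E'
from h import *
p,d=r.capture("wrist"); cv2.imwrite("pics/w4.png",cv2.convertScaleAbs(p[:,:,::-1],alpha=1.6))
p,D=r.capture("side"); cv2.imwrite("pics/s4.png",cv2.resize(p[160:280,160:330,::-1],None,fx=4.5,fy=4.5,interpolation=cv2.INTER_CUBIC))
plan([0,0,0])
E
```

```text
t 16.8 pos [493.8 -81.3  -2.2] yawx 83.32 F [-0.24 -0.48  0.74] op 0.56
[[0.0, 0.0, 0.0], [0, 0, 0.0]]
```

View pics/w4.png

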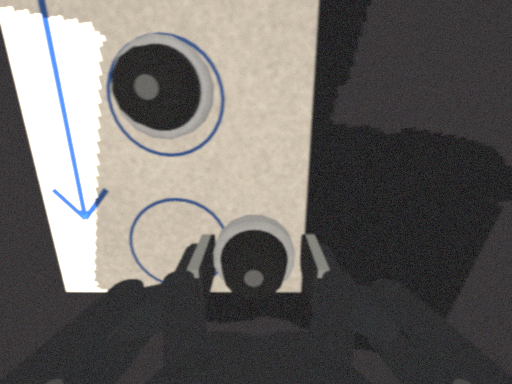

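View pics/s4.png

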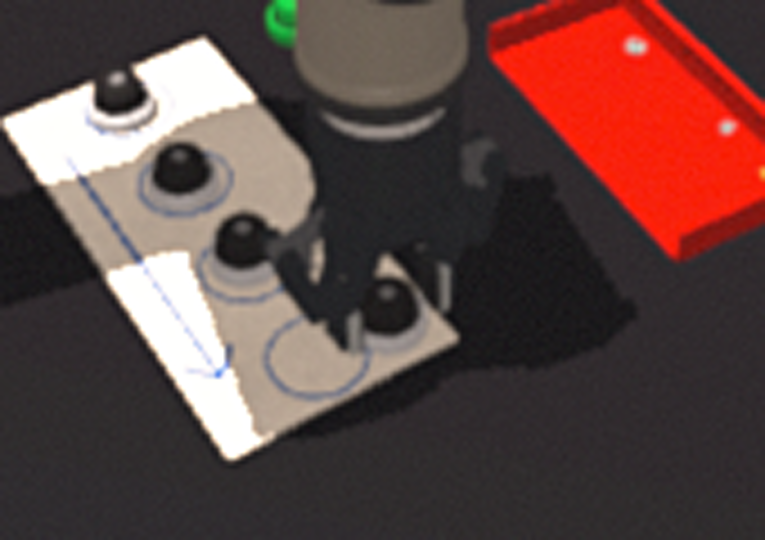

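>>> arm_command:
  motion:
    - [[0,1.0,0],[0,0,0]]
    - [[0,1.2,0],[0,0,0]]
    - [[0,1.2,0],[0,0,0]]
    - [[0,1.2,0],[0,0,0]]
    - [[0,1.2,0],[0,0,0]]

```text
t: 17.3
tool_pos: [551.1, -87.9, -2.1]
ee_rot: [[0.117, 0.993, -0.0], [0.993, -0.117, 0.0], [0.0, -0.0, -1.0]]
wrist_force: [-0.9, 0.6, 0.4]
opening: 0.558
```

>>> arm_command:
  motion:
    - [[0,1.2,0],[0,0,0]]
    - [[0,1.2,0],[0,0,0]]
    - [[0,1.2,0],[0,0,0]]
    - [[0,1.0,0],[0,0,0]]
    - [[0,0.6,0],[0,0,0]]

```text
t: 17.8
tool_pos: [602.9, -94.0, -2.2]
ee_rot: [[0.116, 0.993, 0.0], [0.993, -0.116, 0.0], [0.0, 0.0, -1.0]]
wrist_force: [-0.5, 0.4, -0.3]
opening: 0.561
```

```bash
python3 - <<'E'
from h import *
p,D=r.capture("side"); cv2.imwrite("pics/s5.png",cv2.resize(p[140:280,160:360,::-1],None,fx=4,fy=4,interpolation=cv2.INTER_CUBIC))
plan([0,0,0])
E
```

```text
t 17.85 pos [603.6 -94.2  -2.1] yawx 83.31 F [ 0.95 -0.13 -0.27] op 0.56
[[0.0, 0.0, 0.0], [0, 0, 0.0]]
```

View pics/s5.png

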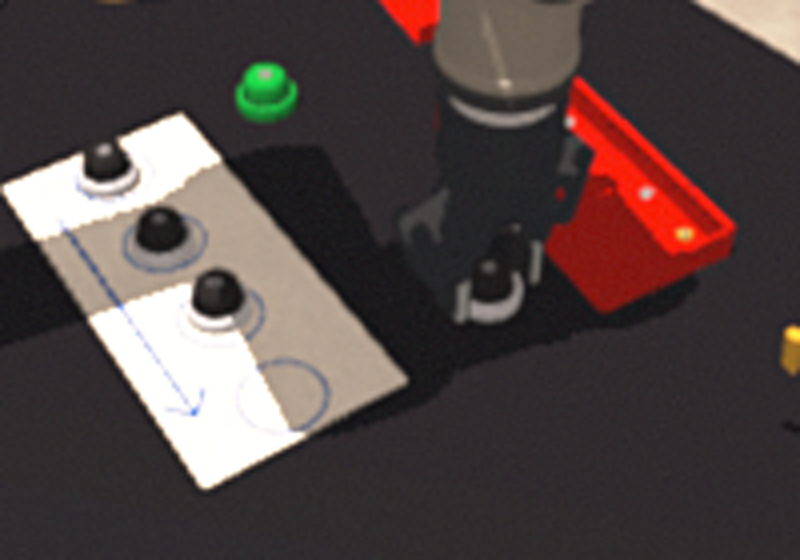

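>>> arm_command:
  motion:
    - [[0,0.8,0],[0,0,0]]
    - [[0,1.2,0],[0,0,0]]
    - [[0,1.2,0],[0,0,0]]
    - [[0,1.2,0],[0,0,0]]
    - [[0,1.2,0],[0,0,0]]

```text
t: 18.35
tool_pos: [658.0, -100.5, -2.1]
ee_rot: [[0.117, 0.993, -0.001], [0.993, -0.117, 0.0], [0.0, -0.001, -1.0]]
wrist_force: [0.0, -1.3, 0.5]
opening: 0.563
```

>>> arm_command:
  motion:
    - [[0,1.2,0],[0,0,0]]
    - [[0,1.2,0],[0,0,0]]
    - [[0,1.0,0],[0,0,0]]
    - [[0,0.6,0],[0,0,0]]
    - [[0,0.3,0],[0,0,0]]

```text
t: 18.85
tool_pos: [700.6, -105.5, -2.3]
ee_rot: [[0.116, 0.993, -0.0], [0.993, -0.116, 0.0], [0.0, -0.0, -1.0]]
wrist_force: [0.1, -0.1, -0.3]
opening: 0.558
```

```bash
python3 - <<'E'
from h import *
p,D=r.capture("side"); cv2.imwrite("pics/s6.png",cv2.resize(p[130:250,230:360,::-1],None,fx=5,fy=5,interpolation=cv2.INTER_CUBIC))
p,D=r.capture("scene"); cv2.imwrite("pics/c6.png",cv2.resize(p[140:290,180:360,::-1],None,fx=4,fy=4,interpolation=cv2.INTER_CUBIC))
plan([0,0,0])
E
```

```text
t 18.95 pos [ 700.5 -105.5   -2.2] yawx 83.31 F [ 0.27 -0.24  0.08] op 0.56
[[0.0, 0.0, 0.0], [0, 0, 0.0]]
```

View pics/s6.png

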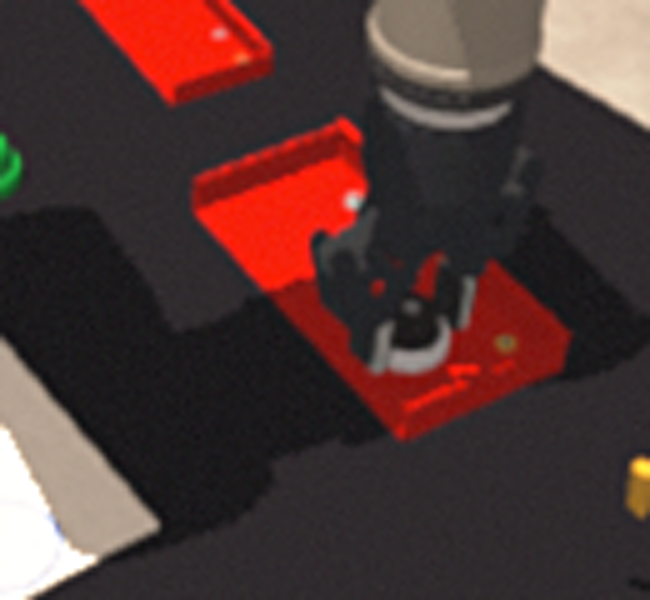

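View pics/c6.png

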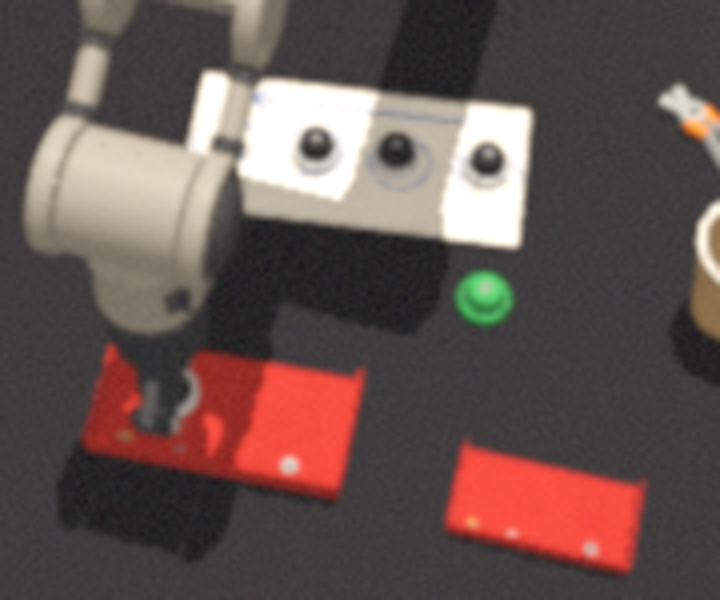

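>>> arm_command:
  motion:
    - [[0,0,0],[0,0,0]]
    - [[0,0,0],[0,0,0]]
    - [[0,0,0],[0,0,0]]
    - [[0,0,-0.5],[0,0,0]]
    - [[0,0,-1.0],[0,0,0]]
  jaw: 70

```text
t: 19.45
tool_pos: [699.8, -105.3, 12.6]
ee_rot: [[0.116, 0.993, -0.002], [0.993, -0.116, 0.001], [0.0, -0.002, -1.0]]
wrist_force: [0.4, -0.1, 0.1]
opening: 0.702
```

>>> arm_command:
  motion:
    - [[0,0,-2.5],[0,0,0]]
    - [[0,0,-4.0],[0,0,0]]
    - [[0,0,-5.0],[0,0,0]]
    - [[-2,-3,-4.0],[0,0,0]]
    - [[-3,-3.5,-1.0],[0,0,0]]

```text
t: 19.95
tool_pos: [634.7, -146.1, 181.4]
ee_rot: [[0.113, 0.993, 0.011], [0.994, -0.113, -0.003], [-0.002, 0.011, -1.0]]
wrist_force: [0.2, -0.2, -0.3]
opening: 0.697
```

>>> arm_command:
  motion:
    - [[-3,-3.5,-1],[0,0,0]]
    - [[-3,-3.5,-1.0],[0,0,0]]
    - [[-3,-3,0],[0,0,0]]
    - [[0,0,0],[0,0,0]]
    - [[0,0,0],[0,0,0]]

```text
t: 20.45
tool_pos: [522.3, -224.9, 196.4]
ee_rot: [[0.119, 0.993, 0.002], [0.993, -0.119, -0.001], [-0.0, 0.002, -1.0]]
wrist_force: [-0.2, -0.2, 0.9]
opening: 0.699
```

```bash
python3 - <<'E'
from h import *
plan([0,0,0])
p,D=r.capture("wrist"); cv2.imwrite("pics/w7.png",cv2.convertScaleAbs(p[:,:,::-1],alpha=1.4))
for n in ["side","scene"]:
    p,D=r.capture(n); cv2.imwrite(f"pics/{n}7.png",cv2.resize(p[:,:,::-1],None,fx=1.5,fy=1.5,interpolation=cv2.INTER_CUBIC))
    X=cloud(n,D); m=(X[...,2]>5)&(X[...,2]<40)&(D>0)&(X[...,0]>425)&(X[...,0]<740)&(X[...,1]>-150)&(X[...,1]<185)
    k,l,s,c=cv2.connectedComponentsWithStats(m.astype(np.uint8))
    for i in range(1,k):
        if s[i,4]>20:
            q=X[l==i];t=q[q[:,2]>25]; print(n,len(t),t.mean(0).round(1) if len(t) else '',q.mean(0).round(1))
            if len(t):
                d=t.mean(0)[:2]-[665,-49];print("   pan xy",round(d[0]*.98-d[1]*.196,1),round(d[0]*.196+d[1]*.98,1))
E
```

```text
t 20.45 pos [ 522.3 -224.9  196.4] yawx 83.19 F [-0.23 -0.18  0.89] op 0.7
[[0.0, 0.0, 0.0], [0, 0, 0.0]]
side 57 [606.7 147.5  28.7] [603.2 143.1  19.8]
   pan xy -95.6 181.2
side 11 [709.1  42.5  26.1] [711.9  41.2  17.1]
   pan xy 25.3 98.3
side 71 [473.5 154.4  28.3] [471.4 149.2  19.8]
   pan xy -227.5 161.8
side 50 [ 692.9 -106.5   28.9] [ 689.2 -111.1   18.7]
   pan xy 38.6 -50.9
side 74 [465.6  74.8  28.5] [462.7  69.2  19.8]
   pan xy -219.7 82.2
side 86 [460.1   3.7  28.6] [457.3  -0.8  20. ]
   pan xy -211.1 11.5
scene 34 [464.    8.6  27.7] [469.2   8.1  18.1]
   pan xy -208.3 17.0
scene 31 [467.7  79.2  27.6] [474.2  77.9  17.9]
   pan xy -218.5 87.0
scene 38 [477.8 159.8  28.6] [482.1 157.8  18.8]
   pan xy -224.4 167.9
scene 41 [611.  151.8  27.9] [615.3 150.4  19.3]
   pan xy -92.3 186.2
scene 44 [ 701.  -105.3   27.6] [ 704.2 -104.1   18.8]
   pan xy 46.3 -48.1
```

View pics/side7.png

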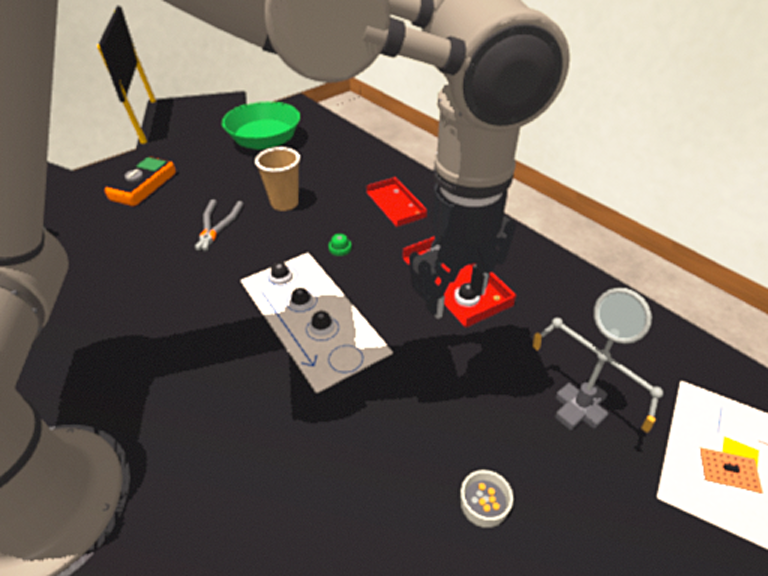

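View pics/scene7.png

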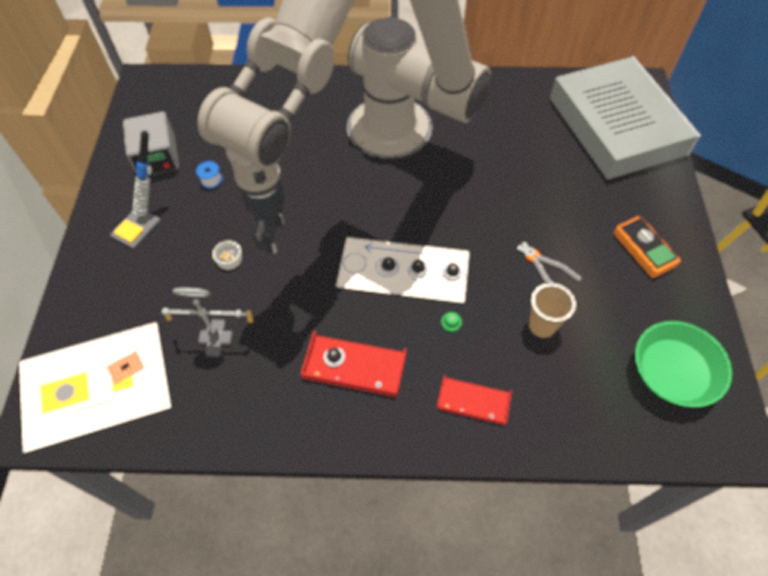

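```bash
python3 - <<'E'
from cell import r
print(r.hand_in())
E
```

```text
the job is handed in; nothing more can be done
None
```

I pressed all four feet in the arrow's order. One was hardened, the foot on circle 4, and it now stands upright in the larger red pan. I handed the job in at about 20.6 s.

| Foot (circle) | Pressed | Pushed back with | Result |
|---|---|---|---|
| 1 | 5.9 mm | 5.1 N | sound |
| 2 | 5.9 mm | 4.0 N | sound |
| 3 | 6.1 mm | 5.6 N | sound |
| 4 | 5.7 mm | 13.1 N | hardened |

- **Slide:** I slid foot 4 along the table between loosely set jaws, without gripping or lifting it.
- **Foot 4's final position:** it is about 39–46 mm (side and scene cameras) past the pan's front edge and about 50 mm to one side of the middle. The whole cup is therefore inside by roughly 15 mm or more on every side.
- **Other things:** feet 1 to 3 are still in their circles, with positions unchanged within about 3 mm, the camera noise. The green foot measured in place, and nothing else on the bench looked moved in the last pictures. The arm was clear of everything.
- **Readings that disagreed:** foot 2's last force reading was below the expected 5–6 N. The force readings were noisy by about 1 N, and it is far below the hardened range. The two cameras placed foot 4 about 8 mm apart; both positions are well inside the pan.

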